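# Throw the barrel bolt of a hold-down jig

## Robot

A 6-joint arm with a two-finger parallel gripper is mounted at the origin on a cart in front of the work surface, level with it; the furniture and walls round the work are solid. World frame = base frame: x ahead of the robot, y to its left, z up, the work surface at z = 0. Lengths are in m, angles in degrees, forces in N, time in s.
With the tool pointing down it reaches from about 0.275 to 0.775 m from the base axis. Payload 14.6 kg.
Tool frame: the origin (TCP) lies at the very end of the fingers, on their centre line; the grasp point (between the pads) lies 19 mm behind it; z points along the fingers, y is the direction in which the jaws open and shut (so a half turn about z gives the same grasp; the last joint's range is limited). The gripper opens to 85 mm and grips with 20 to 120 N. Pads are 22 mm wide; open, the fingers measure 114 mm over their backs; the gripper's body (76 mm by 85 mm) begins 54 mm behind the grasp point. The pads swing forward as they close: fully open they stand 13 mm farther back than shut.
Start: joints at [67.936, 15.075, -2.767, 72.158, 0, 81.102], TCP at [0.12, 0.511, 0.231] pointing down, gripper open.
Joint ranges: [-151.79, 151.79], [-50.71, 97.33], [-67.44, 78.34], [-121.81, 120.89], [-77.56, 73.72], [-180, 180]. Speed limits (degrees/s): [108.29, 108.29, 147.25, 159.86, 180, 180].

## Interface

Orientations are given as [roll, pitch, yaw] about the fixed x, y, z axes, in that order (R = Rz(yaw) Ry(pitch) Rx(roll)).
In Python, from station import r, optics gives the robot as it stands. The module is installed in compiled form; this text tells all that it offers.
- The arm moves only by the tool step_arm, never from a script. Its argument "motion" is text: rows parted by semicolons, each of 4 numbers parted by spaces: the shift along the tool's x, y, z in cm, then the turn about the tool's z in degrees. In form: tx ty tz turn; .... A call has 1 to 10 rows; each row shifts and turns the commanded pose from where the row before left it, along the tool's axes as they then stand; what a row does not reach is not made up. A row lasts 1/8 s, in which the tool goes at most 62.5 mm and 10.7 degrees, less where a joint would pass 70% of its speed; a pose out of reach is approached as far as the arm can. A call with a gripper value outside its range is refused whole. "jaw" is the finger opening in cm, from 0 to 8.54, set as the call begins (left out, the last holds). The fingers move at their own pace and stop on an object; "grip_force" is the grip in N (left out, the last holds). Time passes only in rows, so rows that do not move let the fingers close. It gives the time, the measured TCP pose, the force and the opening at its end, in the units of the state.
- r.get_state(): the state, without advancing time (a new reading comes with each control period).
- optics.grab_frame(name): name is "side" or "top" or "wrist"; returns a dict with "pixels" (400x640x3 uint8, red, green, blue), "K" (3x3 intrinsics, pixels), "R" (3x3) and "t" (3): a world point X has camera coordinates R X + t. Camera axes: x right, y down, z forward; pixel columns grow to the right and rows downward; lengths in m; the calibration is good to about 2 mm. A picture is of the moment at which its call begins. There is no depth.
- r.job_done(): hands the job in, once; it reports no verdict.
The state is a dict: "t": time; "joints": joint angles; "dq": joint speeds; "joint_torque": joint torques, N m; "tool_pos": TCP position; "tool_rot": TCP orientation; "wrist_force": force on the tool from outside, world axes, zero at the start; "moment": the same for the moment, N m; "gripper_width": opening from 0.0 (shut) to 1.0 (fully open).
Only numpy, scipy, OpenCV 4.12 (cv2) and the standard library are available. Lean on these libraries where they do the work, as an engineer would, in place of code of your own. Each camera call takes 0.05 s, during which the arm holds its last target.

## Task

Lock the hold-down arm of the repair jig: lift the red-knobbed handle of the barrel bolt out of the rear notch, slide the bolt into the keeper, and lower the handle fully home into the notch of the brass plate. Feel for that notch gently, without forcing the handle against the plates, and leave the things standing around where they are.

Things in the scene. Friction and masses are not known exactly. Their poses are not given: they have to be found in the camera images.
- jig: fixed repair jig: grey base plate 130x182x10 mm, a white USB tester on it under a blue hold-down arm. Origin on the bench below the bolt's axis, level with the rear notch; z up, +y along the bolt towards the keeper (direction of throw, roughly to the robot's right), -x the handle side, facing away from the robot. There nothing but the base plate reaches beyond x = -56 mm (to -62); no part is over 60 mm high
- rear_notch (a point): middle of the rear notch, where the handle starts, on the bolt's axis height (42 mm over the bench). The notch is 12 mm wide, cut from the top of a fixed upright steel plate (jig x -44 to -48 mm, y -22 to +25 mm, top edge 56 mm over the bench)
- setting_middle (a point): fixed mark at top-edge height (57 mm over the bench), jig y = 44 mm: the middle of the brass plate's range of setting, NOT its notch. The upright brass plate (jig x -49 to -53 mm) is screwed tight on a slot at an unmeasured setting; its 12 mm wide front notch lies within 12 mm either way along y of this mark and must be seen or felt; the plate reaches 25 mm before the notch and 36 mm past it
- bolt_body: the two dark barrel brackets of the bolt, fixed on the jig; bolt and handle belong to it. Origin on the bolt's axis, 42 mm above the jig's origin, axes as the jig's; the bolt's axis is the line along y through it
- knob (a point): centre of the red ball knob, 20 mm in diameter, on the end of the handle, a 9 mm square steel bar square to the bolt; the centre is 80 mm from the bolt's axis. With the handle down the bar lies level towards jig -x, the knob's centre 42 mm over the bench with free space round and under it
- bolt (a joint): travel of the bolt along jig +y, m: 0 drawn back (handle in line with the rear notch), end stop at 0.061. Drags with about 3 N. With the handle in the front notch it reads that notch's jig y (0.032 to 0.056) within 1.5 mm
- handle (a joint): angle of the handle about the bolt's axis, rad: 0 level (down, home in a notch), grows as the knob is lifted up and over the bolt, stop at 1.3. Clears the plates from 0.42; lying on top of the brass plate beside its notch it reads 0.35 to 0.39. A stiff pivot (about 2 N at the knob) holds it at any angle, so it does not fall by itself: it must be led or pressed down
- spool: loose spool of solder, 48 mm across, 33 mm high, standing; origin at the centre of its underside. A bystander
- screw_dish: loose open grey dish, 54 mm across, 31 mm high; origin at the centre of its underside. A bystander
- white_vial: loose white vial, 27 mm across, 56 mm high, standing; origin at the centre of its underside. A bystander

How it is judged (in metres and radians):
On the way, in this order (a step that is already met when the one before it is completed fails the run):
1. the handle is lifted clear of the rear notch while the bolt is still drawn back (value of joint handle above 0.4 rad and value of joint bolt below 0.012 m), for 0.1 s.
2. the bolt is slid forward towards the keeper with the handle up (value of joint handle above 0.25 rad and value of joint bolt above 0.022 m), for 0.1 s.
At the end, for the whole second after the job is handed in: The bolt is thrown (joint bolt over 28 mm) with its handle down home in the front notch of the brass plate (joint handle under 0.08 rad), at rest and released. At no time more than 35 N between handle and plates; no bystander moved over 15 mm (value of joint bolt above 0.028 m and value of joint handle below 0.08 rad and velocity of joint bolt between -0.01 and 0.01 m/s); the robot touches nothing.
It fails at once if the bolt handle is forced against the notch plates with more than 35 N (contact force between bolt_body and jig above 35 N).
It fails at once if a bystander is moved by more than 15 mm (distance of any of spool, screw_dish, white_vial from where it was at the start of the episode above 0.015 m).
It also fails if it takes over 61 s, if anything falls off the work surface, if the arm or the gripper's body presses on something with over 40 N, if the wrist force passes 120 N, or if a joint passes its speed limit or range.

## Working session

There is one attempt and no reset: what is moved stays moved. The work goes in short steps, Python scripts to look and compute and a tool call to move; the robot and the scene stay as the last step left them, time stands still between calls to the robot, and variables do not carry over. Pictures are saved under pics/ and viewed, and the job is handed in when it is done.

Besides the shell and the picture viewer there is one more tool, called as name(argument=value, ...) on one line, values as JSON. step_arm: Moves the arm, as the interface text tells. Its arguments: {"type":"object","properties":{"motion":{"type":"string"},"jaw":{"type":"number"},"grip_force":{"type":"number"}},"required":["motion"]}

```bash
mkdir -p pics; python3 - <<'E'
from station import r, optics
import cv2
s=r.get_state()
for k,v in s.items(): print(k,v)
for n in ("side","top","wrist"):
    f=optics.grab_frame(n); cv2.imwrite(f"pics/{n}0.png",f["pixels"][:,:,::-1]); print(n,f["K"].tolist(),f["R"].round(4).tolist(),f["t"].round(4).tolist())
E
```

```text
t 0.0
joints [ 6.79343327e+01  1.50980945e+01 -2.80350406e+00  7.21580089e+01
 -1.74900280e-04  8.11003369e+01]
dq [ 0.02250058  0.08299019 -0.00539988  0.00255978 -0.00283403 -0.01337441]
joint_torque [-8.50643883e-04 -6.37610149e+01  3.84567904e+01  1.37333939e-02
 -2.27697114e-04 -4.33027378e-05]
tool_pos [0.11949846 0.51094127 0.23083345]
tool_rot [-1.79941083e+02 -9.04874871e-03  1.66833991e+02]
wrist_force [-0.3443885   0.05995307  0.13855973]
moment [-0.00206813  0.04058521 -0.02980746]
gripper_width 1.0011497282325634
side [[366.09784127850526, 0.0, 319.1584052048903], [0.0, 366.09784127850526, 197.3749831149548], [0.0, 0.0, 1.0]] [[0.9878, -0.155, -0.013], [-0.1092, -0.6318, -0.7674], [0.1107, 0.7595, -0.641]] [-0.5199, 0.0628, 0.9434]
top [[378.36880169758695, 0.0, 319.4476857160669], [0.0, 378.36880169758695, 205.18393162066153], [0.0, 0.0, 1.0]] [[0.0176, -0.9998, 0.0029], [-0.9825, -0.0178, -0.1854], [0.1854, 0.0004, -0.9827]] [-0.0449, 0.5103, 0.9052]
wrist [[339.6628415072269, 0.0, 319.2422730724874], [0.0, 339.6628415072269, 198.99981190353506], [0.0, 0.0, 1.0]] [[0.2287, 0.9735, 0.0003], [0.929, -0.2183, 0.2988], [0.2909, -0.068, -0.9543]] [-0.525, -0.0393, 0.3795]
```

View pics/side0.png

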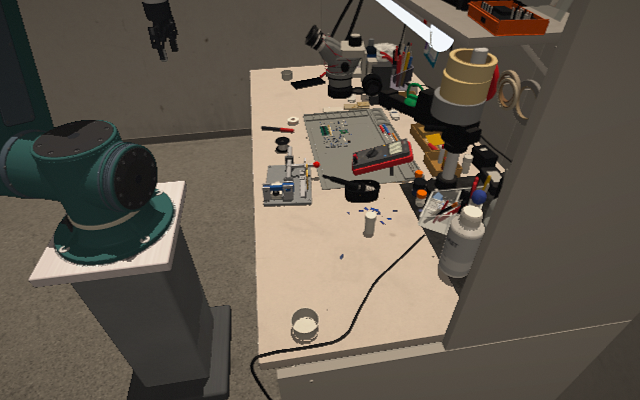

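View pics/top0.png

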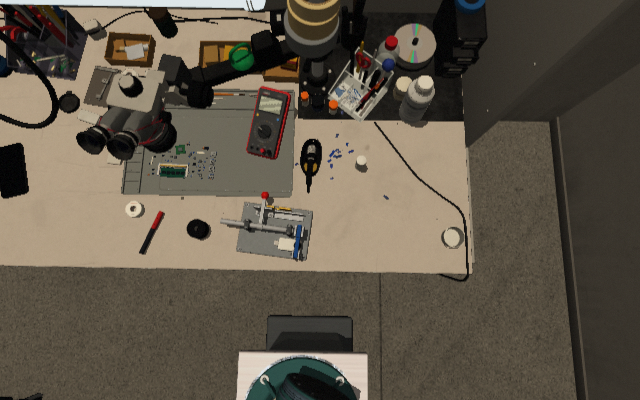

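View pics/wrist0.png

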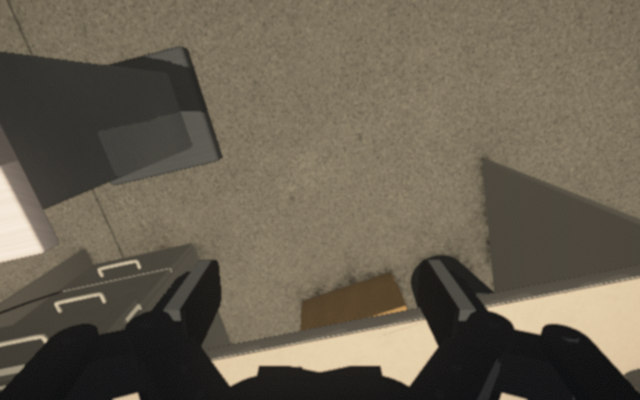

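```bash
cat > h.py <<'E'
import numpy as np, cv2
from station import r, optics
def ray(f,u,v):
    d=f["R"].T@np.linalg.inv(f["K"])@np.array([u,v,1.0]); c=-f["R"].T@f["t"]; return c,d/np.linalg.norm(d)
def onz(f,u,v,z):
    c,d=ray(f,u,v); return c+d*(z-c[2])/d[2]
def tri(rays):
    A=np.zeros((3,3));b=np.zeros(3)
    for c,d in rays:
        P=np.eye(3)-np.outer(d,d);A+=P;b+=P@c
    X=np.linalg.solve(A,b); return X,[np.linalg.norm((np.eye(3)-np.outer(d,d))@(X-c)) for c,d in rays]
def proj(f,X):
    p=f["K"]@(f["R"]@np.asarray(X)+f["t"]); return p[:2]/p[2]
def red(f,box):
    x0,y0,x1,y1=box; p=f["pixels"][y0:y1,x0:x1].astype(int)
    m=((p[...,0]>110)&(p[...,1]<70)&(p[...,2]<70)).astype(np.uint8)
    n,l,st,ce=cv2.connectedComponentsWithStats(m)
    return [(ce[i]+[x0,y0],st[i,4]) for i in range(1,n) if st[i,4]>4]
def crop(f,box,k,name):
    x0,y0,x1,y1=box
    cv2.imwrite(f"pics/{name}.png",cv2.resize(f["pixels"][y0:y1,x0:x1,::-1],None,fx=k,fy=k,interpolation=cv2.INTER_CUBIC))
E
python3 - <<'E'
from h import *
T=optics.grab_frame("top");S=optics.grab_frame("side")
crop(T,(180,180,340,280),5,"topc");crop(S,(240,120,360,220),6,"sidec")
a=red(T,(240,180,290,215));b=red(S,(305,155,330,175));print(a,b)
print(tri([ray(T,*a[0][0]),ray(S,*b[0][0])]))
E
```

```text
[(array([264.15384615, 194.66666667]), np.int32(39))] [(array([316.22727273, 163.63636364]), np.int32(22))]
(array([0.53536918, 0.10484561, 0.04600878]), [np.float64(0.0005931535473719775), np.float64(0.0005931535473720481)])
```

```bash
ls pics
```

```text
side0.png
sidec.png
top0.png
topc.png
wrist0.png
```

View pics/topc.png

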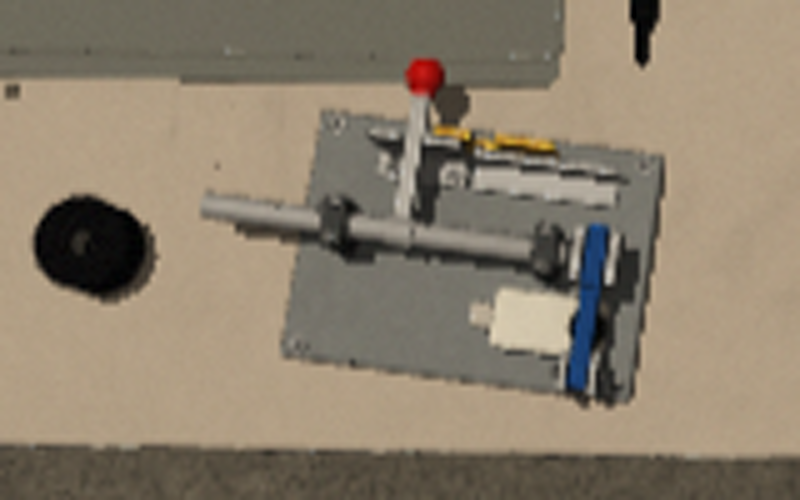

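View pics/sidec.png

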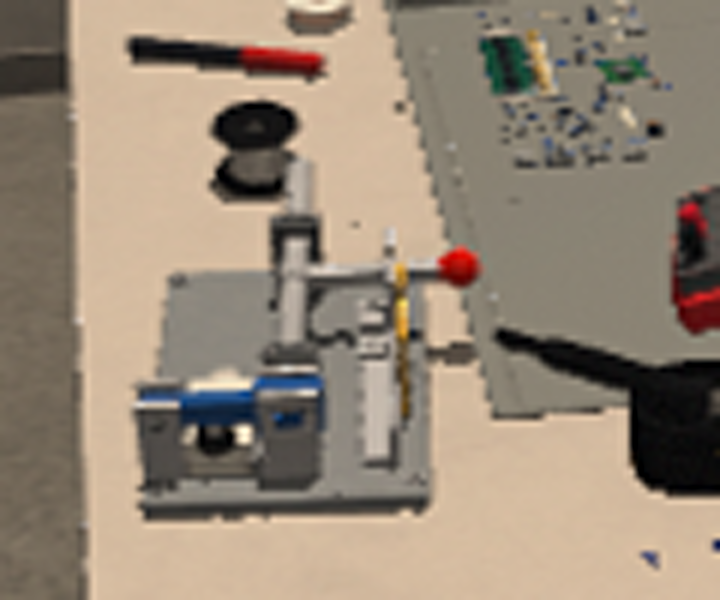

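```bash
python3 - <<'E'
from h import *
T=optics.grab_frame("top");S=optics.grab_frame("side")
g=lambda u,v,z: onz(T,180+u/5,180+v/5,z)
C=[g(*c,.01) for c in((323,109),(662,156),(632,404),(284,357))]
for a,b in ((0,1),(3,2),(0,3),(1,2)):
    d=C[b]-C[a]; print(np.linalg.norm(d),np.degrees(np.arctan2(d[1],d[0])))
a=g(205,205,.046);b=g(545,250,.046);d=b-a;print("bolt",a,b,np.degrees(np.arctan2(d[1],d[0])))
print("base",C)
k=onz(T,264.15,194.67,.044);print("knob",k)
for yaw in(0,):
  d=C[1]-C[0]+C[2]-C[3];d[2]=0;Y=d/np.linalg.norm(d);X=np.array([Y[1],-Y[0],0]);print("Y",Y,"X",X)
  o=k+.08*X;o[2]=0;print("origin",o)
  for n,u,v in(("plateL",433,131),("gapL",472,136),("gapR",492,139),("plateR",557,148)):
    p=g(u,v,.057)-o;print(n,p@X,p@Y)
  for p in C: print((p-o)@X,(p-o)@Y)
  np.save("jig.npy",[o,X,Y])
W=[]
for n,u,v in (("spool",197,225),("vial",361,160),("dish",453,235)):print(n,onz(T,u,v,.02))
E
```

```text
0.1796640052426247 -96.96953911904166
0.17986655349973638 -96.59895457393951
0.13031418256851351 174.30278300570293
0.12915572409377712 174.4024056696958
bolt [0.46666298 0.20976222 0.046     ] [0.44708534 0.03897396 0.046     ] -96.53933251919953
base [array([0.52365108, 0.16069162, 0.01      ]), array([ 0.50185035, -0.01764481,  0.01      ]), array([ 0.37331051, -0.00504682,  0.01      ]), array([0.39398059, 0.17362809, 0.01      ])]
knob [0.53639864 0.10518342 0.044     ]
Y [-0.11812914 -0.99299824  0.        ] X [-0.99299824  0.11812914  0.        ]
origin [0.45695878 0.11463376 0.        ]
plateL -0.04927910053403911 0.013086814784930099
gapL -0.04942064195956958 0.032732121777798134
gapR -0.04927520863665509 0.04283428354662457
plateR -0.04917777556697449 0.07557255356541051
-0.06078455879590104 -0.0536136831231505
-0.060203206228728046 0.1260493815535229
0.06892482336090987 0.12872389842306659
0.06950617592808286 -0.051141715569898084
spool [0.45887202 0.27741132 0.02      ]
vial [ 0.64029988 -0.14389706  0.02      ]
dish [ 0.44486878 -0.37871551  0.02      ]
```

step_arm(motion="0 0 0 -6.4; -4 -3.1 0 0; -5 -3.8 0 0; -5 -3.8 0.5 0; -5 -3.8 1 0; -5 -3.8 1 0; -5 -3.8 1 0; -5 -3.8 1 0; -5 -3.8 1 0; -4 -3 1 0", jaw=5, grip_force=25)

```text
t: 1.6
tool_pos: [0.5051, 0.1381, 0.1669]
tool_rot: [180.0, 0.0, 173.2]
wrist_force: [0.3, 0.8, 0.0]
gripper_width: 0.588
```

step_arm(motion="-2 -1.7 1 0; -0.5 -0.4 1 0; 0 0 0 0; 0 0 0 0")

```text
t: 2.1
tool_pos: [0.5254, 0.1171, 0.1476]
tool_rot: [180.0, 0.0, 173.3]
wrist_force: [-0.2, 0.3, -0.1]
gripper_width: 0.584
```

```bash
python3 - <<'E'
from h import *
s=r.get_state();print(s["t"],s["tool_pos"],s["tool_rot"],s["wrist_force"],s["gripper_width"])
f=optics.grab_frame("wrist");cv2.imwrite("pics/w1.png",f["pixels"][:,:,::-1])
o,X,Y=np.load("jig.npy");k=o-.08*X;k[2]=.042;print(k,(k-s["tool_pos"])@X,(k-s["tool_pos"])@-Y,proj(f,k))
print([ (c,n) for c,n in red(f,(0,0,640,400))])
E
```

```text
2.1 [0.5254179  0.11712135 0.14759969] [1.79990837e+02 1.18396928e-02 1.73291001e+02] [-0.2030561   0.30369166 -0.13351703] 0.5842221247260685
[0.53639864 0.10518342 0.042     ] -0.012314065209072843 -0.010557195237881584 [305.32779262 210.99916994]
[(array([637.82352941, 108.41176471]), np.int32(34)), (array([306.45307443, 216.08414239]), np.int32(309)), (array([322.2, 312.4]), np.int32(5)), (array([331. , 313.5]), np.int32(6)), (array([295.58608059, 340.85714286]), np.int32(273)), (array([340.5, 314.5]), np.int32(8)), (array([369. , 317.5]), np.int32(6)), (array([380.01818182, 323.54545455]), np.int32(55)), (array([382.47222222, 350.07407407]), np.int32(108)), (array([335.23770492, 345.45901639]), np.int32(122))]
```

View pics/w1.png

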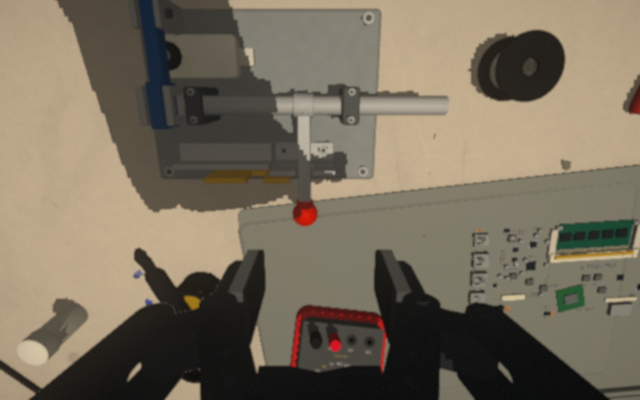

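```bash
python3 - <<'E'
from h import *
f=optics.grab_frame("wrist");crop(f,(160,130,320,230),5,"w1c")
o,X,Y=np.load("jig.npy")
for y in (.02,.032,.038,.044,.056,.074):
  p=o-.051*X+y*Y;p[2]=.057;q=proj(f,p);print(y,(q-[160,130])*5)
for y in (0,-.006,.006):
  p=o-.046*X+y*Y;p[2]=.056;q=proj(f,p);print(y,(q-[160,130])*5)
E
```

```text
0.02 [578.91928069 245.75557617]
0.032 [494.21474505 245.73888669]
0.038 [451.85793187 245.73054105]
0.044 [409.49808802 245.72219482]
0.056 [324.76930701 245.70550056]
0.074 [197.65339733 245.68045469]
0 [719.9037721  209.70380019]
-0.006 [762.33724752 209.71345423]
0.006 [677.46725434 209.69414545]
```

View pics/w1c.png

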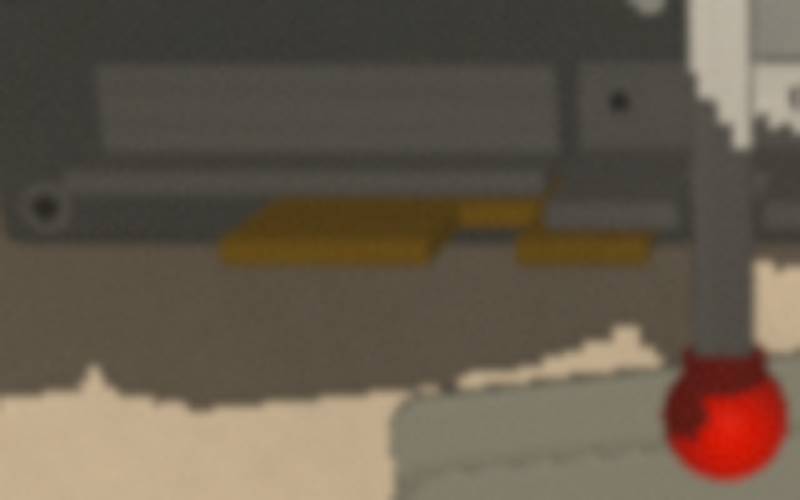

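```bash
python3 - <<'E'
from h import *
f=optics.grab_frame("wrist")
o,X,Y=np.load("jig.npy")
g=lambda u,v,z:(onz(f,160+u/5,130+v/5,z)-o)
for n,u,v,z in (("barat240",722,240,.0465),("bar180",722,180,.0465),("bar50",720,50,.0465),("knob",726,417,.042),("n1",434,248,.057),("n2",518,248,.057),("pl",222,248,.057),("pr",652,248,.057)):
  p=g(u,v,z);print(n,p@X,p@Y)
E
```

```text
barat240 -0.05289183372697396 0.00021972886284888266
bar180 -0.04386305550133159 0.00010614923791814129
bar50 -0.024952719791385414 0.00015427057051581325
knob -0.08233618516318712 0.00014906791454840265
n1 -0.051466439174480835 0.04060235939313901
n2 -0.05146431729300604 0.028697236831261796
pl -0.05147179311457426 0.07064141376996821
pr -0.05146093178864372 0.009702375503403601
```

step_arm(motion="-0.7 -0.5 1 0; -0.6 -0.55 2 0; 0 0 2 0; 0 0 2 0; 0 0 2 0; 0 0 1.5 0; 0 0 1 0; 0 0 0.5 0; 0 0 0 0; 0 0 0 0")

```text
t: 3.5
tool_pos: [0.538, 0.1044, 0.0276]
tool_rot: [180.0, 0.0, 173.2]
wrist_force: [0.7, -0.1, -0.1]
gripper_width: 0.583
```

```bash
python3 - <<'E'
from h import *
s=r.get_state();print(s["t"],s["tool_pos"],s["tool_rot"],s["wrist_force"],s["gripper_width"])
f=optics.grab_frame("wrist");cv2.imwrite("pics/w2.png",f["pixels"][:,:,::-1])
o,X,Y=np.load("jig.npy");p=s["tool_pos"]-o;print(p@X,p@Y)
f=optics.grab_frame("side");crop(f,(240,100,380,200),5,"s2")
E
```

```text
3.5 [0.53795905 0.10439047 0.0276193 ] [1.79993550e+02 4.22618850e-02 1.73236025e+02] [ 0.65236181 -0.06305808 -0.13982746] 0.5828521725454363
-0.08164316204651964 0.0006030699967217276
```

View pics/w2.png

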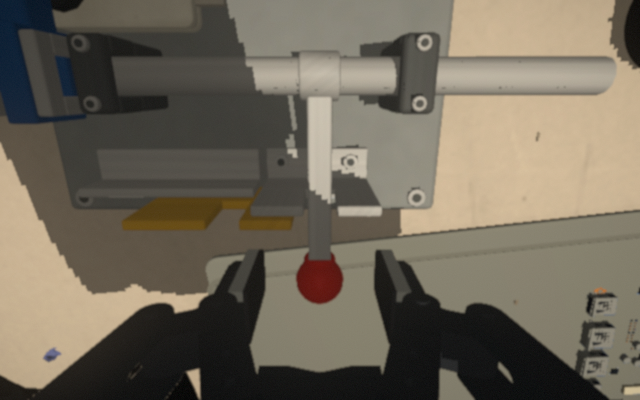

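View pics/s2.png

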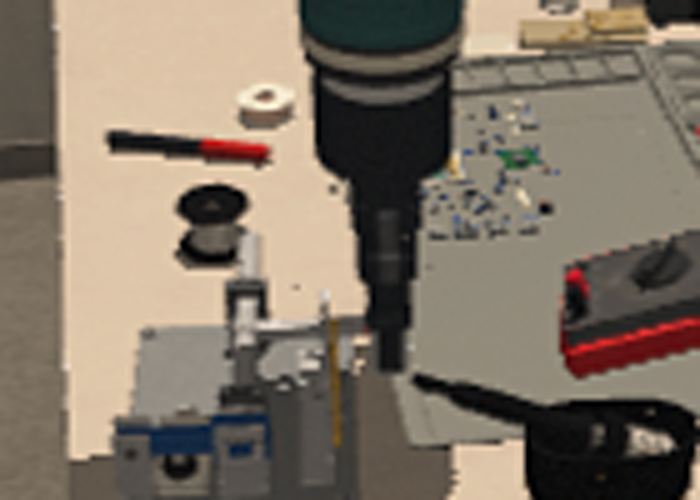

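```bash
python3 - <<'E'
from h import *
f=optics.grab_frame("wrist");crop(f,(110,170,350,310),3.3,"w2c")
o,X,Y=np.load("jig.npy")
for z,u in((.057,124),(.057,208),(.057,241),(.057,293),(.0465,319)):
  p=onz(f,u,226,z)-o;print(u,p@X,p@Y)
E
```

```text
124 -0.05193991873983262 0.07076522822875495
208 -0.05197271306089961 0.04056592621987284
241 -0.05198560257347113 0.028696362520135656
293 -0.052005920227443755 0.00998644725230249
319 -0.05625601104924497 0.000625787932030831
```

View pics/w2c.png

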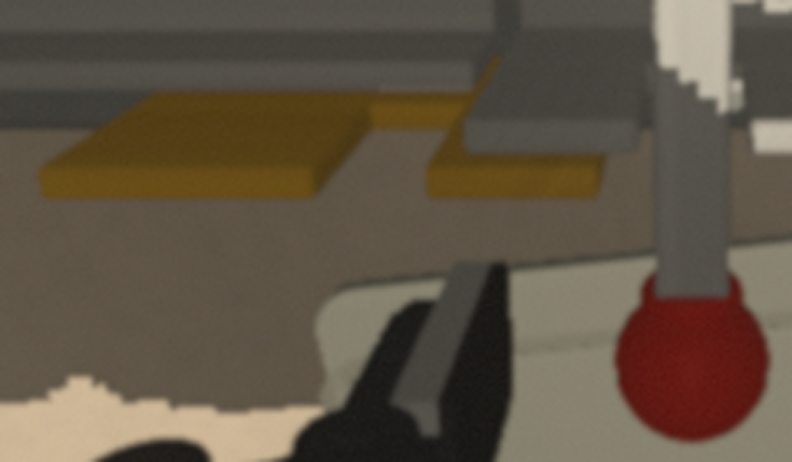

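step_arm(motion="0 0 0.3 0; 0 0 0.1 0; 0 0 0 0; 0 0 0 0; 0 0 0 0; 0 0 0 0; 0 0 0 0; 0 0 0 0", jaw=1.5, grip_force=30)

```text
t: 4.65
tool_pos: [0.5376, 0.1044, 0.0231]
tool_rot: [180.0, -0.0, 173.2]
wrist_force: [-0.5, 0.6, -1.7]
gripper_width: 0.208
```

```bash
python3 - <<'E'
from h import *
s=r.get_state();print(s["wrist_force"],s["gripper_width"])
f=optics.grab_frame("wrist");crop(f,(200,170,440,350),3.3,"w3c")
f=optics.grab_frame("side");crop(f,(280,130,340,190),9,"s3")
E
```

```text
[-0.47044622  0.55529265 -1.69675141] 0.2076007546013868
```

View pics/w3c.png

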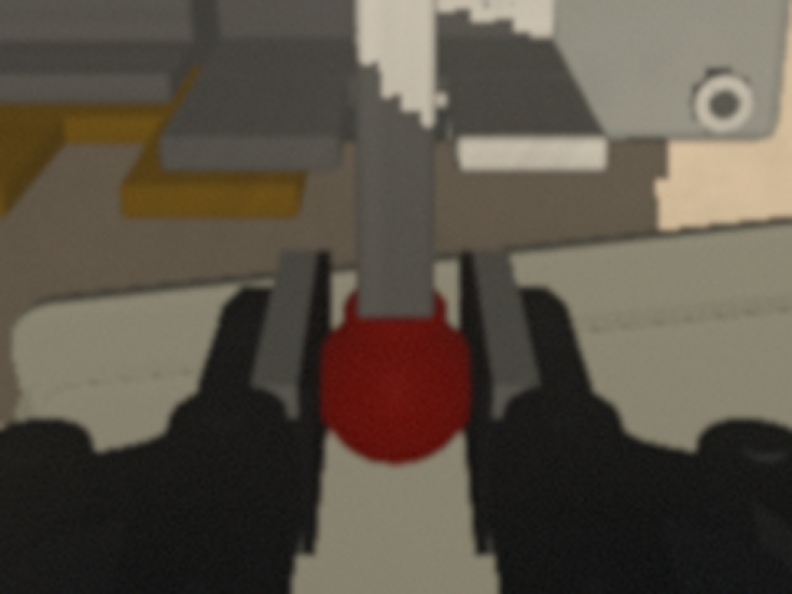

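View pics/s3.png

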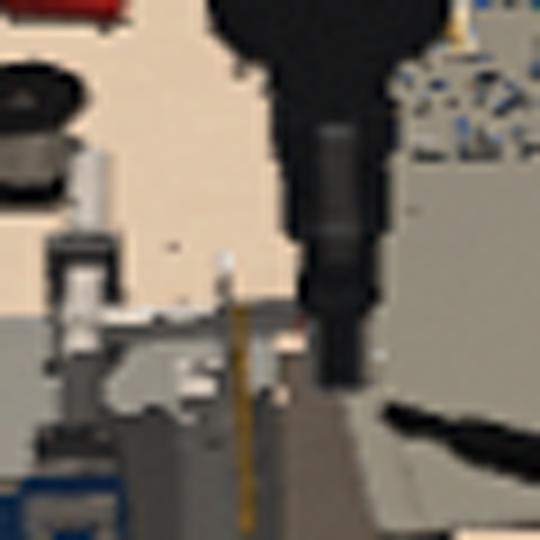

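step_arm(motion="0.01 0 -0.4 0; 0.03 0 -0.4 0; 0.12 0 -0.79 0; 0.2 0 -0.77 0; 0.27 0 -0.76 0; 0.35 0 -0.72 0; 0.42 0 -0.68 0; 0 0 0 0; 0 0 0 0")

```text
t: 5.88
tool_pos: [0.5239, 0.106, 0.0685]
tool_rot: [180.0, 0.0, 173.2]
wrist_force: [0.1, 1.0, -0.6]
gripper_width: 0.209
```

```bash
python3 - <<'E'
from h import *
s=r.get_state();print(s["tool_pos"],s["wrist_force"],s["gripper_width"])
f=optics.grab_frame("wrist");cv2.imwrite("pics/w4.png",f["pixels"][:,:,::-1])
f=optics.grab_frame("side");crop(f,(270,120,350,190),9,"s4")
E
```

```text
[0.52388876 0.10601783 0.06849165] [ 0.05070271  0.98298065 -0.59604763] 0.20882514268744493
```

View pics/w4.png

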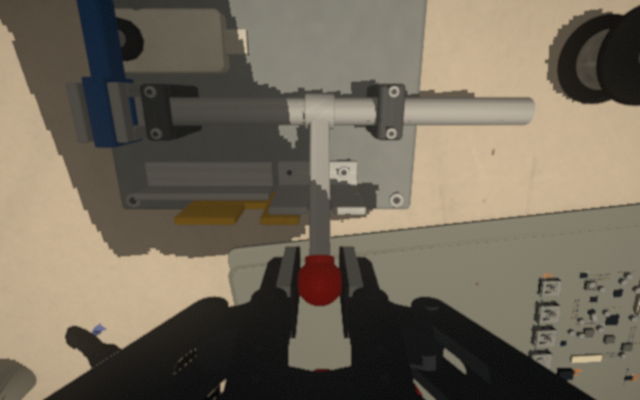

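View pics/s4.png

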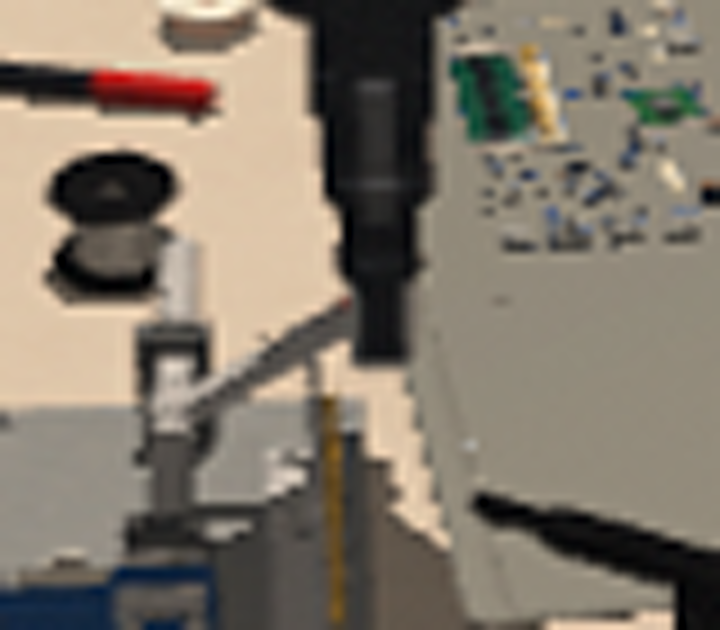

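step_arm(motion="0 -0.2 0 0; 0 -0.5 0 0; 0 -0.5 0 0; 0 -0.5 0 0; 0 -0.5 0 0; 0 -0.5 0 0; 0 -0.5 0 0; 0 -0.2 0 0; 0 0 0 0; 0 0 0 0")

```text
t: 7.22
tool_pos: [0.5198, 0.072, 0.0684]
tool_rot: [-180.0, 0.0, 173.2]
wrist_force: [2.9, -2.5, -1.5]
gripper_width: 0.207
```

```bash
python3 - <<'E'
from h import *
s=r.get_state();print(s["tool_pos"],s["wrist_force"],s["gripper_width"])
o,X,Y=np.load("jig.npy");p=s["tool_pos"]-o;print(p@X,p@Y)
f=optics.grab_frame("wrist");crop(f,(160,60,420,250),3,"w5")
for y in(.0286,.0346,.0406):
  q=o-.053*X+y*Y;q[2]=.057;print((proj(f,q)-[160,60])*3)
E
```

```text
[0.51984695 0.07197371 0.06840564] [ 2.94820332 -2.45954405 -1.52926603] 0.20685741337791586
-0.06748723633547624 0.034932419366816056
[516.08854806 490.09522916]
[479.19768129 490.12514617]
[442.30660643 490.15506334]
```

View pics/w5.png

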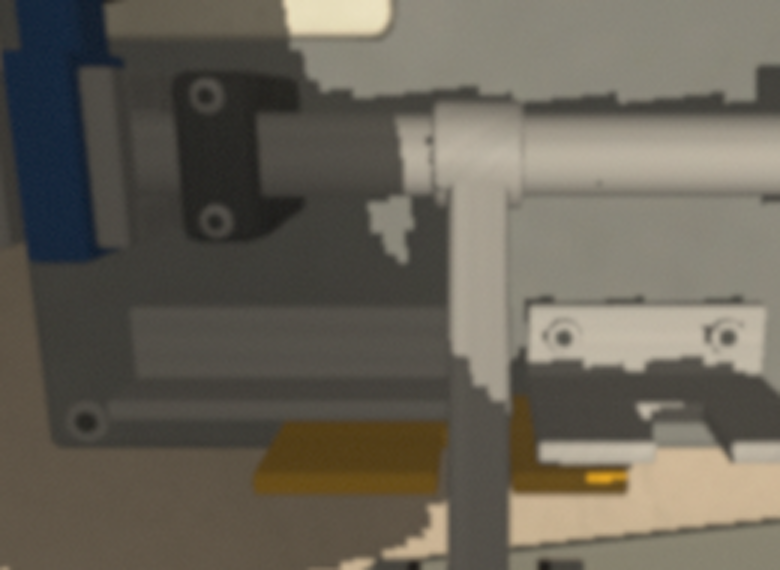

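step_arm(motion="-0.22 0 0.34 0; -0.2 0 0.34 0; -0.18 0 0.36 0; -0.17 0 0.36 0; -0.07 0 0.19 0; -0.07 0 0.19 0; -0.06 0 0.19 0; -0.06 0 0.19 0; 0 0 0 0")

```text
t: 8.4
tool_pos: [0.5301, 0.071, 0.0466]
tool_rot: [-180.0, 0.0, 173.2]
wrist_force: [0.9, -2.9, -0.8]
gripper_width: 0.208
```

```bash
python3 - <<'E'
from h import *
s=r.get_state();print(s["tool_pos"],s["wrist_force"],s["gripper_width"])
f=optics.grab_frame("wrist");crop(f,(160,60,420,310),2.4,"w6")
f=optics.grab_frame("side");crop(f,(270,120,350,190),9,"s6")
E
```

```text
[0.53005722 0.07100782 0.04664536] [ 0.90164304 -2.91526646 -0.84166822] 0.2079895381355065
```

View pics/w6.png

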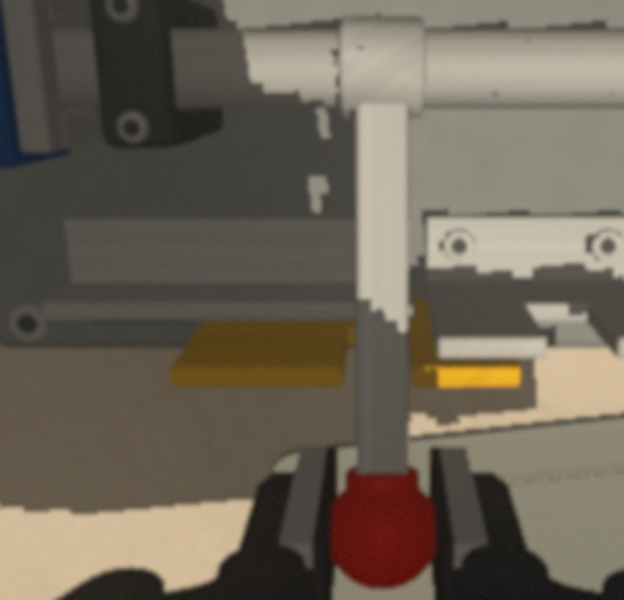

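View pics/s6.png

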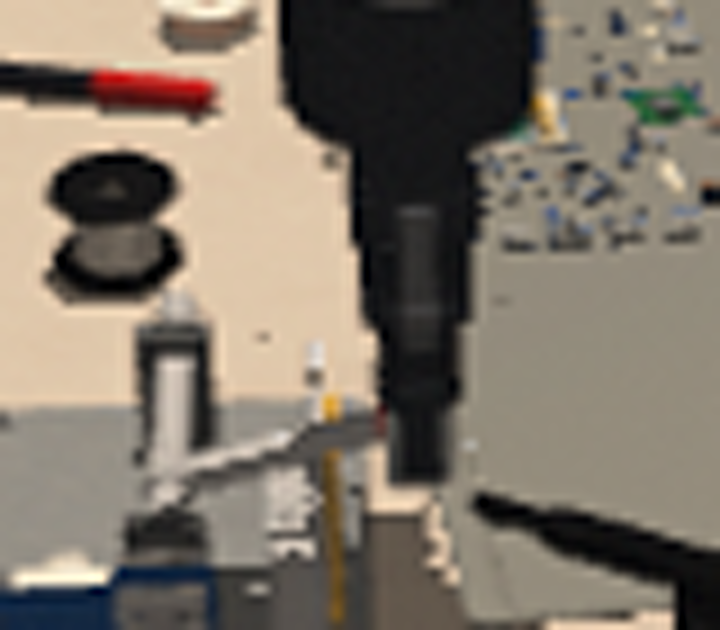

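step_arm(motion="-0.06 -0.04 0.19 0; -0.06 0 0.19 0; -0.05 0 0.2 0; -0.05 0 0.2 0; -0.04 0 0.2 0; -0.04 0 0.2 0; -0.03 0 0.2 0; -0.02 0 0.2 0; 0 0 0 0")

```text
t: 9.62
tool_pos: [0.5335, 0.0703, 0.0308]
tool_rot: [180.0, 0.0, 173.2]
wrist_force: [3.7, 2.1, -0.5]
gripper_width: 0.207
```

```bash
python3 - <<'E'
from h import *
s=r.get_state();print(s["tool_pos"],s["wrist_force"],s["gripper_width"])
E
```

```text
[0.53348346 0.07027016 0.03081703] [ 3.67340678  2.10426279 -0.54035723] 0.20749023071390935
```

Low forces, below the 0.35 level: the handle is in the notch. Continuing down.

step_arm(motion="-0.02 0 0.2 0; -0.01 0 0.2 0; -0.01 0 0.2 0; 0 0 0.1 0; 0 0 0.1 0; 0 0 0 0; 0 0 0 0")

```text
t: 10.5
tool_pos: [0.5338, 0.0702, 0.0229]
tool_rot: [-180.0, -0.0, 173.2]
wrist_force: [3.8, 3.3, 0.2]
gripper_width: 0.209
```

```bash
python3 - <<'E'
from h import *
s=r.get_state();print(s["tool_pos"],s["wrist_force"],s["gripper_width"])
f=optics.grab_frame("wrist");crop(f,(160,60,420,310),2.4,"w7")
f=optics.grab_frame("side");crop(f,(270,120,350,190),9,"s7")
E
```

```text
[0.53380947 0.07015084 0.022923  ] [3.79305977 3.29863944 0.16965105] 0.20876382787469844
```

View pics/w7.png

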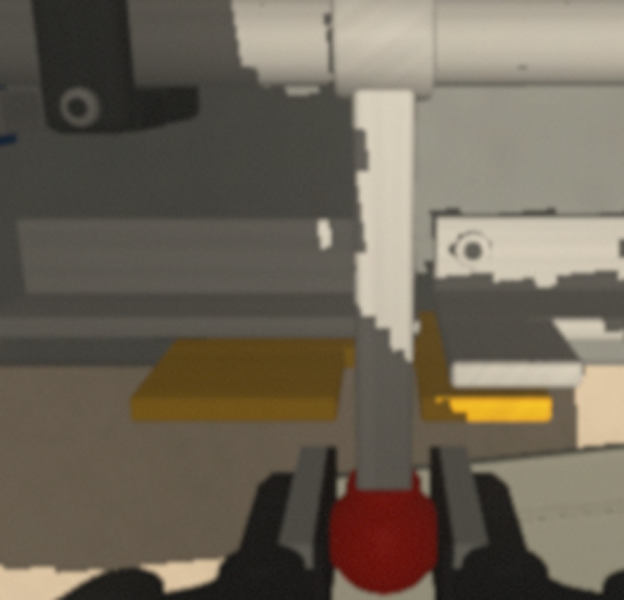

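View pics/s7.png

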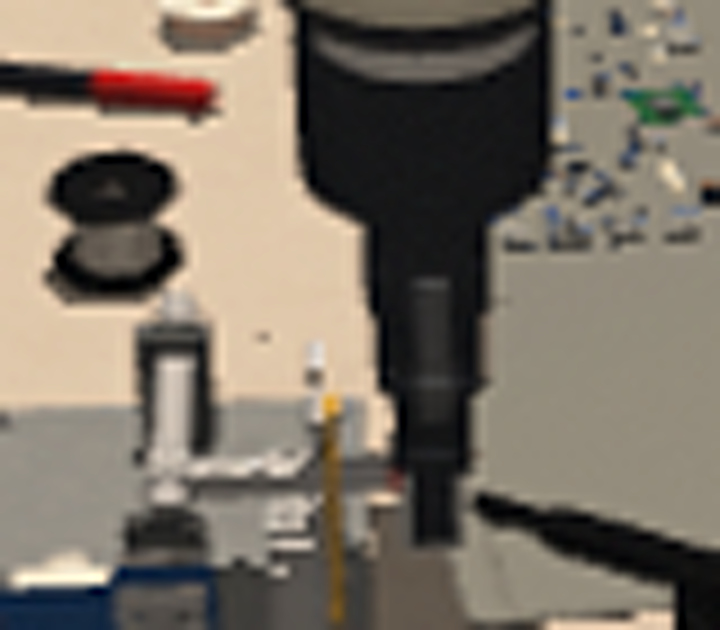

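step_arm(motion="0 0 0.1 0; 0 0 0.1 0; 0 0 0 0; 0 0 0 0")

```text
t: 11.1
tool_pos: [0.5338, 0.0702, 0.0215]
tool_rot: [180.0, 0.0, 173.2]
wrist_force: [-0.8, 2.7, 11.5]
gripper_width: 0.203
```

step_arm(motion="0 0 -0.1 0; 0 0 0 0; 0 0 0 0; 0 0 0 0; 0 0 0 0; 0 0 0 0", jaw=5)

```text
t: 11.85
tool_pos: [0.5338, 0.0702, 0.022]
tool_rot: [-180.0, -0.0, 173.2]
wrist_force: [0.0, 0.4, 0.1]
gripper_width: 0.589
```

step_arm(motion="0 0 -0.5 0; 0 0 -1 0; 0 0 -2 0; 0 0 -2 0; 0 0 -3 0; 0 0 -3 0; -1 0 -3 0; 0 0 0 0; 0 0 0 0")

```text
t: 12.98
tool_pos: [0.5434, 0.069, 0.1669]
tool_rot: [-180.0, -0.0, 173.2]
wrist_force: [-1.2, -1.0, 0.1]
gripper_width: 0.583
```

```bash
python3 - <<'E'
from h import *
s=r.get_state();print(s["tool_pos"],s["wrist_force"],s["gripper_width"])
W=optics.grab_frame("wrist");crop(W,(160,60,480,310),2.4,"w8")
S=optics.grab_frame("side");crop(S,(260,120,350,190),8,"s8")
o,X,Y=np.load("jig.npy")
for n,f in(("w",W),("s",S),("t",optics.grab_frame("top"))):
  for z in(.042,.050):
    q=o-.081*X+.0346*Y;q[2]=z;print(n,z,proj(f,q))
  a=proj(f,q).astype(int);print(red(f,(a[0]-30,a[1]-30,a[0]+30,a[1]+30)))
E
```

```text
[0.54337528 0.06902106 0.166862  ] [-1.2446939  -1.02673986  0.07207486] 0.5834790950239591
w 0.042 [319.55388891 176.89362964]
w 0.05 [319.57418598 179.29681125]
[]
s 0.042 [317.53726939 171.65051085]
s 0.05 [317.49209685 169.32710871]
[]
t 0.042 [277.7516304  196.26650113]
t 0.05 [277.41768739 195.60551373]
[]
```

View pics/w8.png

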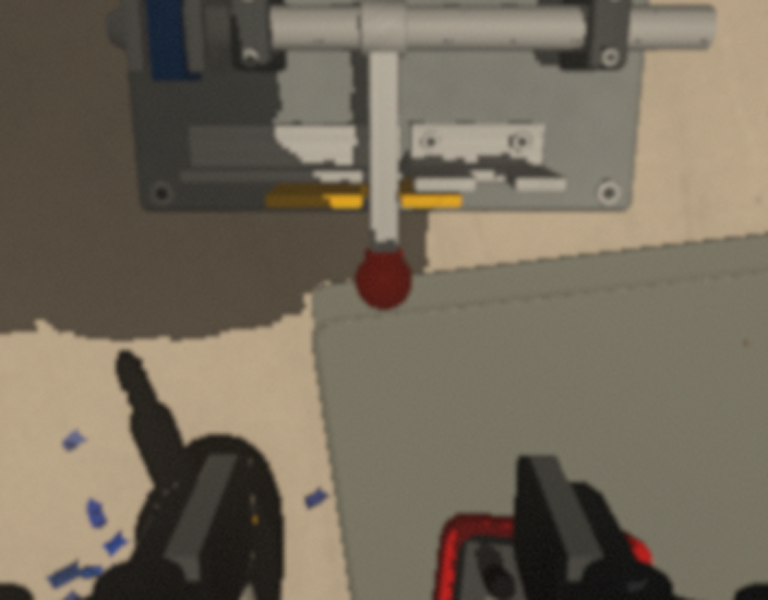

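View pics/s8.png

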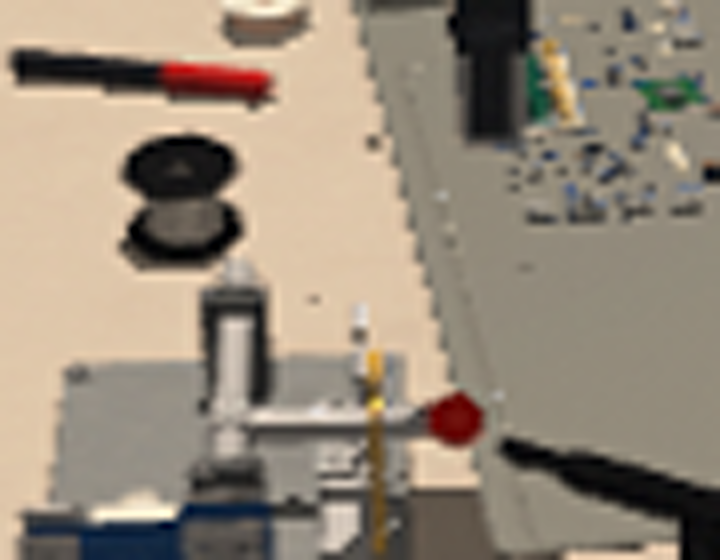

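```bash
python3 -c "
from station import r
print(r.get_state()['wrist_force']);print(r.job_done());print(r.get_state()['t'])"
```

```text
[-0.57880689  0.38405372  0.0936766 ]
the job is handed in; nothing more can be done
None
the job is handed in; nothing more can be done
```

I lifted the handle out of the rear notch and slid the bolt about 34 mm. I then lowered the handle into the brass plate's notch, let go, pulled clear and handed the job in at about 13 s. No verdict was given.

**Last checks**
- **Handle home:** when I pressed gently at the bottom, the handle met its stop at about 11 N at the wrist; the readings while moving stayed within about 5 N. The final wrist and side pictures show the bar level and inside the notch. The knob was within about 1 px of where it should be for a handle at home (about 42 mm over the bench).
- **Gripper clear:** the open fingers ended about 12 cm above the knob.
- **Bystanders:** the arm did not go near the spool, dish or vial. I saw the spool standing in the final picture but did not measure any of the three again.

**Disagreements**
- **Notch position:** the coarse top view put the notch at about 38 mm. The two closer wrist views both gave about 34.6 mm; I used those, and the handle went in without catching.
- **Knob by colour:** my last automatic search for the red knob found nothing in any view because it was in shadow, so I read its position from the wrist and side pictures by eye.

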